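Stow the chopping board under the counter shelf

ROBOT

A 6-joint arm with a two-finger parallel gripper is mounted at the origin on the work surface. World frame = base frame: x ahead of the robot, y to its left, z up, the work surface at z = 0. Lengths are in m, angles in degrees, forces in N, time in s.
With the tool pointing down it reaches from about 0.35 to 0.875 m from the base axis. Payload 4.2 kg.
Tool frame: the origin (TCP) lies at the very end of the fingers, on their centre line; the grasp point (between the pads) lies 19 mm behind it; z points along the fingers, y is the line along which they close (so a half turn about z gives the same grasp; the last joint's range is limited). The gripper opens to 87 mm and grips with 3 to 60 N. Pads are 19 mm wide; open, the fingers measure 117 mm over their backs; the gripper's body (75 mm by 190 mm) begins 51 mm behind the grasp point.
Start: joints at [-58.98, 22.042, 0.453, 0, -68.411, -14.817], TCP at [0.174, -0.6, 0.223] pointing down, gripper open.
Joint ranges: [-179.83, 179.83], [-69.29, 118.12], [-61.27, 80.66], [-181.25, 117.63], [-171.15, -9.14], [-177.46, 177.46]. Speed limits (degrees/s): [159.86, 159.86, 180, 180, 180, 180].

INTERFACE

Orientations are given as a 3x3 rotation matrix whose columns are the frame's x, y, z axes.
In Python, from station import r gives the robot as it stands.
- The arm moves only by the tool jog_arm, never from a script. Its argument "plan" is text: rows parted by semicolons, each of 7 numbers parted by spaces: the shift along the tool's x, y, z normalised to -1 to 1, where 1 is 0.025 m, then the turn, a rotation vector about the tool's x, y, z normalised to -1 to 1, where 1 is 8 degrees, then the closure, from -1 (fully open) to 1 (shut). A call has exactly 10 rows; each row shifts and turns the commanded pose from where the row before left it, along the tool's axes as they then stand; what a row does not reach is not made up. A row lasts 1/10 s, in which the tool goes at most 50 mm and 8.59 degrees, less where a joint would pass 70% of its speed; a pose out of reach is approached as far as the arm can. A call with a number of a shift or a turn outside -1 to 1 is refused whole. A call with a gripper value outside its range is refused whole. The fingers move at their own pace and stop on an object; the grip force is fixed at half the most. Time passes only in rows, so rows that do not move let the fingers close, or fill a call up. It gives the time, the measured TCP pose, the force, the opening and the grip force at its end, in the units of the state.
- r.sense(): the state, without advancing time (a new reading comes with each control period).
- r.capture(name): name is "scene" or "top" or "wrist"; returns (picture, depth): 384x512x3 uint8, red, green, blue; 384x512 float32, m along the optical axis (not along the pixel's ray), 0 where there is no reading.
- r.get_calibration(name): a dict with "mtx" (3x3 intrinsics, pixels), "distortion" ([k1, k2, p1, p2, k3] as OpenCV has them; the pictures are not rectified), "extrinsics" (4x4, takes a point from camera to world coordinates). Camera axes: x right, y up, looking along -z (the intrinsics and any distortion apply to the point x, -y, -z); pixel columns grow to the right and rows downward; lengths in m; the calibration is good to about 2 mm. A picture is of the moment at which its call begins: read the wrist's pose just before it. get_calibration takes no time and is no camera call; for the wrist camera it gives the pose at the moment of the call.
- r.finish_job(): hands the job in; it is judged then, once.
The state is a dict: "time_s": time; "joints": joint angles; "joint_velocities": joint speeds; "effort": joint torques, N m; "tcp_pos": TCP position; "ee_rot": TCP orientation; "wrist_force": force on the tool from outside, world axes, zero at the start; "moment": the same for the moment, N m; "gripper_width": opening from 0.0 (shut) to 1.0 (fully open); "gripper_force": force on a finger pad.
Only numpy, scipy, OpenCV 4.12 (cv2) and the standard library are available. Lean on these libraries where they do the work, as an engineer would, in place of code of your own. Each camera call takes 0.05 s, during which the arm holds its last target. There are 200 camera calls.

TASK

Put the chopping board away: stand the tin that is in the way upright on top of the white shelf, setting it down rather than dropping it, and slide the board straight under the shelf, into its bay, until it is fully home against the back. Do not topple the tin, and leave the other kitchen things where they are.

Things in the scene. Friction and masses are not known exactly. Their poses are not given: they have to be found in the camera images.
- shelf: fixed low white shelf with an open bay under its top board. Origin on the table at the middle of the bay's mouth; +y points straight into the bay, x across it. Bay 166 wide (x -83 to 83), 165 deep to the back wall (103 tall), 45 high; side walls 18 thick
- shelf_top (a point): point on the shelf's top board, above the bay's middle (shelf x 0, y 80), 63 above the table. The board spans shelf x -101 to 251, y 0 to 165; free of things from x -100 to about 90. Its axes are the shelf's
- board: plain wooden chopping board lying flat on the table, 150 (x) by 240 (y) by 20 thick, 0.5 kg. Origin at the centre of its underside. Too broad to grasp; when home in the bay 75 of its length stays out
- tin: closed plain metal food tin, 60 diameter over the lid (body 58), 93 tall, about 0.3 kg, standing on the table before the bay's mouth, in the board's way (too tall to go under). Origin at the centre of its underside, z up
- jar: closed glass jar, 68 diameter, 110 tall, on the shelf's top board at its far (+x) end; bystander, origin at the centre of its underside
- oil: oil bottle, 48 diameter, 190 tall, on the top board behind the jar; bystander, origin at the centre of its underside
- salt: small white salt shaker, 44 diameter, 72 tall, on the table beside the bay's mouth on the -x side; bystander, origin at the centre of its underside
- mug: white mug, 80 diameter, 90 tall, on the table beside the bay's mouth on the +x side; bystander, origin at the centre of its underside
- bowl: metal bowl, 120 diameter, 55 tall, on the table at the robot's near right (-y); bystander, origin at the centre of its underside
Not all that is in view belongs to the job. What is shaped like the tin but black, green or turquoise is not meant.

How it is judged (in metres and radians):
At the end, for the whole second after the job is handed in: The board lies flat on the table in the bay, its leading end within 8 mm of the back wall and within 0.08 rad of square to the shelf; the tin stands upright (within 0.1 rad) on the shelf's top board, its centre at least 10 mm in from the front edge; both are at rest (y of board in the frame of shelf above 0.037 m and x of board in the frame of shelf between -0.02 and 0.02 m and angle between the y axis of board and the y axis of shelf, either way round below 0.08 rad and height (world z) of board below 0.006 m and linear speed of each of board, tin below 0.01 m/s and z of tin in the frame of shelf between 0.058 and 0.07 m and y of tin in the frame of shelf between 0.01 and 0.165 m and x of tin in the frame of shelf between -0.1 and 0.25 m and angle between tin's own z axis and vertical below 0.1 rad); the robot touches nothing.
It fails at once if the tin is toppled (tilted by more than 0.6 rad) (angle between tin's own z axis and vertical above 0.6 rad).
It fails at once if the tin is dropped (moves faster than 0.5 m/s while nothing holds it) (linear speed of tin above 0.5 m/s and contact force between tin and the fingers below 0.2 N).
It fails at once if one of the other things (jar, oil bottle, salt shaker, mug, bowl) is moved by more than 30 mm (distance of any of jar, oil, salt, mug, bowl from where it was at the start of the episode above 0.03 m).
It also fails if it takes over 72 s, if anything falls off the work surface, if the arm or the gripper's body presses on something with over 40 N, if the wrist force passes 120 N, or if a joint passes its speed limit or range.

## Working session

There is one attempt and no reset: what is moved stays moved. The work goes in short steps, Python scripts to look and compute and a tool call to move; the robot and the scene stay as the last step left them, time stands still between calls to the robot, and variables do not carry over. Pictures are saved under pics/ and viewed, at most 10 in all, crops included, and the job is handed in when it is done.

Besides the shell and the picture viewer there is one more tool, called after "Request:" by a JSON object that holds its "op" and its "data", one argument or row to a line. jog_arm: Moves the arm, as the interface text tells. Scaled input: -1 to 1 covers 0.025 m each way for a shift and 8 degrees each way for a turn. Its arguments: {"type":"object","properties":{"plan":{"type":"string"}},"required":["plan"]}

```bash
mkdir -p pics; ls; cat > h.py <<'E'
import numpy as np, cv2
from station import r
def grab(n):
    c=r.get_calibration(n); im,d=r.capture(n); return im,d,c
def cloud(d,c):
    K=np.array(c["mtx"]);D=np.array(c["distortion"]);T=np.array(c["extrinsics"])
    h,w=d.shape;u,v=np.meshgrid(np.arange(w),np.arange(h))
    p=cv2.undistortPoints(np.stack([u,v],-1).reshape(-1,1,2).astype(np.float64),K,D).reshape(h,w,2)
    P=np.stack([p[...,0]*d,-p[...,1]*d,-d],-1)
    W=P@T[:3,:3].T+T[:3,3]; W[d==0]=np.nan
    return W
def save(im,f): cv2.imwrite("pics/"+f,im[...,::-1])
E
python3 - <<'E'
from h import *
for n in("scene","top"):
    im,d,c=grab(n);np.savez(n,im=im,W=cloud(d,c));save(im,n+".png")
s=r.sense();print(s)
E
```

```text
pics
{'time_s': 0.1, 'joints': array([-5.89801415e+01,  2.20867489e+01,  3.89290716e-01, -2.47228165e-02,
       -6.84092743e+01, -1.48164140e+01]), 'joint_velocities': array([-0.05517393, -0.11038504,  0.15350281,  0.05375901, -0.04653072,
       -0.03030018]), 'effort': array([-6.97146625e-04, -3.91688418e+01,  1.87935430e+01,  4.23190445e+00,
        1.34996846e-02, -6.17565502e-05]), 'tcp_pos': array([ 0.17428017, -0.59967416,  0.22157786]), 'ee_rot': array([[-9.60321283e-01, -2.78895418e-01, -6.16126681e-04],
       [-2.78896084e-01,  9.60319594e-01,  1.80316214e-03],
       [ 8.87848670e-05,  1.90345030e-03, -9.99998184e-01]]), 'wrist_force': array([ 0.0885906 , -0.94239856, -0.52113046]), 'moment': array([-0.00397364, -0.02349557, -0.03454562]), 'gripper_force': 0.0, 'gripper_width': 1.0010556868654348}
```

View pics/scene.png

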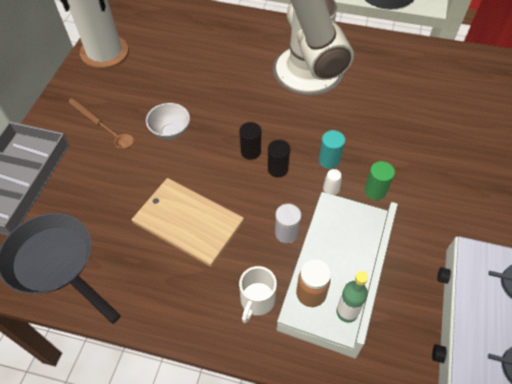

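View pics/top.png

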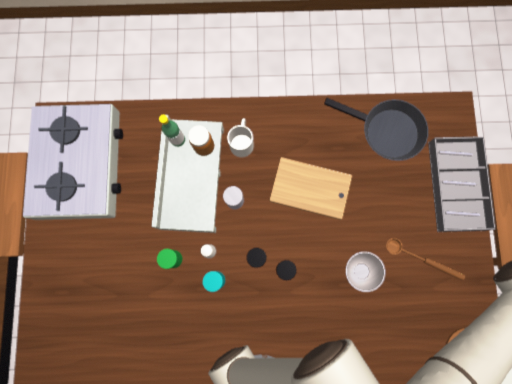

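Scene picture: the light metal tin is at (288,223), in front of the shelf. The top view shows it at (233,196). The board is at (188,220), top (311,188).
Candidates in the scene picture are the light metal one (288,223), two black (250,140 and 278,158), turquoise (332,150) and green (379,181). The light metal one fits, because it is plain metal and stands before the bay's mouth. I'll measure and confirm it with a crop.

```bash
cat > m.py <<'E'
from h import *
from scipy.optimize import least_squares
z=np.load("top.npz");im,W=z["im"],z["W"];s=np.load("scene.npz")
def rect(m,W):
    pts=W[m][:,:2].astype(np.float32);return cv2.minAreaRect(pts),len(pts)
def comp(m,uv):
    n,l=cv2.connectedComponents(m.astype(np.uint8));
    return l==l[uv[1],uv[0]]
Z=W[...,2]
for n,W_,uvs in(("top",z["W"],dict(board=(311,188),shelf=(185,205),tin=(233,196))),("scene",s["W"],dict(board=(188,220),shelf=(330,240),tin=(289,211)))):
    for k,(lo,hi) in dict(board=(.012,.03),shelf=(.053,.073),tin=(.086,.1)).items():
        uv=uvs[k];Z=W_[...,2];print(n,k,"px",np.round(W_[uv[1],uv[0]],4))
        m=(Z>lo)&(Z<hi)
        if not m[uv[1],uv[0]]: print("no");continue
        m=cv2.morphologyEx(m.astype(np.uint8),cv2.MORPH_OPEN,np.ones((2,2)))
        m=comp(m,uv);r_,c=rect(m,W_);print(r_,c,"medz",np.median(Z[m]))
        if k=="tin":print("circ",cv2.minEnclosingCircle(W_[m][:,:2].astype(np.float32)),W_[m].mean(0))
for n,uv in dict(salt=(208,251),mug=(241,142),jar=(200,137),blk=(256,257),green=(168,259)).items(): print(n,np.round(z["W"][uv[1],uv[0]],3))
c=s["im"][170:270,230:400];save(cv2.resize(c,None,fx=4,fy=4,interpolation=2),"crop.png")
E
python3 m.py
```

```text
top board px [ 0.6193 -0.1811  0.0153]
((0.6199570298194885, -0.1843758225440979), (0.23918572068214417, 0.15179212391376495), 73.42072296142578) 3372 medz nan
top shelf px [0.5671 0.2179 0.0621]
((0.6754591464996338, 0.1995963156223297), (0.16580867767333984, 0.36869364976882935), 84.8141098022461) 4962 medz nan
top tin px [0.5858 0.066  0.0945]
((0.5950179100036621, 0.0637105256319046), (0.04579395800828934, 0.056191932410001755), 39.77619934082031) 292 medz nan
circ ((0.5896629095077515, 0.06392671912908554), 0.03242713585495949) [nan nan nan]
scene board px [ 0.6282 -0.1769  0.0185]
((0.6238397359848022, -0.17517970502376556), (0.23588097095489502, 0.15656962990760803), 74.0290298461914) 4986 medz nan
scene shelf px [0.6169 0.1763 0.0624]
((0.6688566207885742, 0.21010765433311462), (0.173185333609581, 0.3510945439338684), 84.0549087524414) 8069 medz nan
scene tin px [0.5832 0.0683 0.094 ]
((0.5737800002098083, 0.08215892314910889), (0.05417821928858757, 0.10219056904315948), 60.116859436035156) 439 medz nan
circ ((0.5686697363853455, 0.07499220222234726), 0.053574420511722565) [nan nan nan]
salt [0.424 0.146 0.066]
mug [0.784 0.044 0.006]
jar [0.749 0.154 0.172]
blk [0.401 0.    0.091]
green [0.402 0.262 0.088]
```

View pics/crop.png

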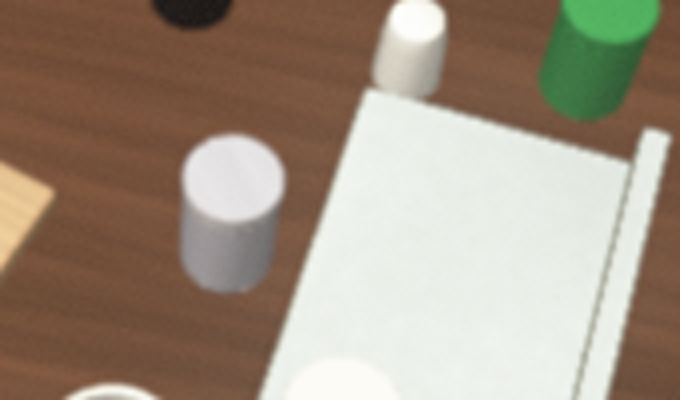

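The crop confirms it: at crop (232,215) there is a plain silver-white metal tin before the shelf mouth, with no colour. Next I'll refine the poses using colour masks and planes of known height.

```bash
cat >> h.py <<'E'
def toplane(uv,c,z):
    K=np.array(c["mtx"]);D=np.array(c["distortion"]);T=np.array(c["extrinsics"])
    p=cv2.undistortPoints(np.asarray(uv,float).reshape(-1,1,2),K,D).reshape(-1,2)
    R=np.c_[p[:,0],-p[:,1],-np.ones(len(p))]@T[:3,:3].T
    return (T[:3,3]+R*((z-T[2,3])/R[:,2])[:,None])[:,:2]
def contour(m,uv):
    l=cv2.connectedComponents(m.astype(np.uint8))[1];m=(l==l[uv[1],uv[0]]).astype(np.uint8)
    return max(cv2.findContours(m,0,cv2.CHAIN_APPROX_NONE)[0],key=len).reshape(-1,2)
def masks(im):
    hsv=cv2.cvtColor(im,cv2.COLOR_RGB2HSV).astype(int);H,S,V=hsv[...,0],hsv[...,1],hsv[...,2]
    return dict(board=(V>165)&(S>50)&(H>10)&(H<28),white=(S<45)&(V>150))
E
cat > m2.py <<'E'
from h import *
for n,uvs in(("top",dict(board=(311,180),shelf=(185,205),tin=(233,196))),("scene",dict(board=(188,220),shelf=(330,240),tin=(289,213)))):
    im=np.load(n+".npz")["im"];W=np.load(n+".npz")["W"];c=r.get_calibration(n);M=masks(im)
    print(n,"cam",np.round(np.array(c["extrinsics"])[:3,3],3))
    b=toplane(contour(M["board"],uvs["board"]),c,.02).astype(np.float32);print("board",cv2.minAreaRect(b))
    Z=np.nan_to_num(W[...,2])
    k=contour(M["white"]&(Z>.05)&(Z<.075),uvs["shelf"]);p=toplane(k,c,.063)
    yaw=np.radians(-5.5)
    for _ in range(4):
        ax=np.array([np.cos(yaw),np.sin(yaw)]);ay=np.array([-ax[1],ax[0]]);q=p@np.c_[ax,ay]
        lo=np.percentile(q[:,1],1);f=q[(q[:,1]<lo+.008)]
        f=f[(f[:,0]>q[:,0].min()+.02)&(f[:,0]<q[:,0].min()+.2)];a=np.polyfit(f[:,0],f[:,1],1);yaw+=np.arctan(a[0])
    print("shelf yaw",np.degrees(yaw),"front edge y'",np.median(f[:,1]),"x'min",np.percentile(q[:,0],[0,1,3]),"range",np.ptp(q,axis=0))
    x0=np.percentile(q[:,0],1)+.101;y0=np.median(f[:,1]);print("origin",x0*ax+y0*ay)
    m=M["white"]&(Z>.087)&(Z<.1);t=toplane(contour(m,uvs["tin"]),c,.093)
    print("tin",t.mean(0),cv2.minEnclosingCircle(t.astype(np.float32)),"shelf fr",(t.mean(0)-x0*ax-y0*ay)@np.c_[ax,ay])
E
python3 m2.py
```

```text
top cam [ 0.377 -0.027  1.283]
board ((0.6208505630493164, -0.17942185699939728), (0.2399623841047287, 0.15050087869167328), 73.75361633300781)
shelf yaw -4.637978132123778 front edge y' 0.17033891197289214 x'min [0.47273569 0.47301502 0.4734109 ] range [0.35207536 0.17115035]
origin [0.58590894 0.1233665 ]
tin [0.58862802 0.06830113] ((0.5885015726089478, 0.06816938519477844), 0.029753657057881355) shelf fr [ 0.00716274 -0.0546652 ]
scene cam [1.194 0.155 1.102]
board ((0.6256777048110962, -0.17976254224777222), (0.2403632551431656, 0.1534009426832199), 73.72135162353516)
shelf yaw -4.777032952072578 front edge y' 0.17334242291314222 x'min [0.47566493 0.47585712 0.47632373] range [0.35588545 0.17783164]
origin [0.58928898 0.12470055]
tin [0.5934655  0.06850086] ((0.5933039784431458, 0.0697815865278244), 0.030849305912852287) shelf fr [ 0.00884223 -0.05565666]
```

```bash
cat > p.py <<'E'
# usage: p.py x y z theta nrows closure [x0 y0 z0 th0]; rows are rounded
import sys;from h import *
a=[float(v) for v in sys.argv[1:]];n=int(a[4])
if len(a)>6: P=np.array(a[6:9]);th=a[9]
else:
    s=r.sense();P=s["tcp_pos"];R=s["ee_rot"];th=np.degrees(np.arctan2(R[1,1],R[0,1]));print("now",P.round(4),round(th,2))
dth=(a[3]-th+180)%360-180;P=P.copy()
for i in range(n):
    t=np.radians(th);y=np.array([np.cos(t),np.sin(t),0]);x=np.array([-y[1],y[0],0])
    d=(np.array(a[:3])-P)/(n-i);q=np.round([d@x/.025,d@y/.025,-d[2]/.025,0,0,-(dth/n)/8],2)
    P=P+.025*(q[0]*x+q[1]*y)+np.array([0,0,-.025*q[2]]);th-=q[5]*8
    print(*q,a[5],sep=" ",end=";\n" if i%10==9 else "; ")
    assert abs(q).max()<=1
E
python3 p.py 0.591 0.0684 0.17 175.3 40 -1
```

```text
now [ 0.1743 -0.5997  0.2216] 106.19
-0.59 0.53 0.05 0.0 0.0 -0.22 -1.0; -0.6 0.51 0.05 0.0 0.0 -0.22 -1.0; -0.62 0.49 0.05 0.0 0.0 -0.22 -1.0; -0.63 0.47 0.05 0.0 0.0 -0.22 -1.0; -0.65 0.45 0.05 0.0 0.0 -0.22 -1.0; -0.66 0.43 0.05 0.0 0.0 -0.22 -1.0; -0.67 0.41 0.05 0.0 0.0 -0.22 -1.0; -0.68 0.39 0.05 0.0 0.0 -0.22 -1.0; -0.7 0.37 0.05 0.0 0.0 -0.22 -1.0; -0.71 0.34 0.05 0.0 0.0 -0.22 -1.0;
-0.72 0.32 0.05 0.0 0.0 -0.22 -1.0; -0.73 0.3 0.05 0.0 0.0 -0.22 -1.0; -0.74 0.28 0.05 0.0 0.0 -0.22 -1.0; -0.74 0.26 0.05 0.0 0.0 -0.22 -1.0; -0.75 0.23 0.05 0.0 0.0 -0.22 -1.0; -0.76 0.21 0.05 0.0 0.0 -0.22 -1.0; -0.76 0.19 0.05 0.0 0.0 -0.22 -1.0; -0.77 0.16 0.05 0.0 0.0 -0.22 -1.0; -0.77 0.14 0.05 0.0 0.0 -0.22 -1.0; -0.78 0.11 0.05 0.0 0.0 -0.22 -1.0;
-0.78 0.09 0.05 0.0 0.0 -0.22 -1.0; -0.78 0.07 0.05 0.0 0.0 -0.22 -1.0; -0.79 0.04 0.05 0.0 0.0 -0.22 -1.0; -0.79 0.02 0.05 0.0 0.0 -0.22 -1.0; -0.79 -0.01 0.05 0.0 0.0 -0.22 -1.0; -0.79 -0.03 0.05 0.0 0.0 -0.22 -1.0; -0.79 -0.05 0.05 0.0 0.0 -0.22 -1.0; -0.78 -0.08 0.05 0.0 0.0 -0.22 -1.0; -0.78 -0.1 0.06 0.0 0.0 -0.22 -1.0; -0.78 -0.13 0.05 0.0 0.0 -0.22 -1.0;
-0.77 -0.15 0.06 0.0 0.0 -0.22 -1.0; -0.77 -0.17 0.05 0.0 0.0 -0.22 -1.0; -0.76 -0.2 0.06 0.0 0.0 -0.22 -1.0; -0.76 -0.22 0.05 0.0 0.0 -0.22 -1.0; -0.75 -0.24 0.06 0.0 0.0 -0.22 -1.0; -0.74 -0.27 0.05 0.0 0.0 -0.22 -1.0; -0.73 -0.29 0.06 0.0 0.0 -0.22 -1.0; -0.72 -0.31 0.05 0.0 0.0 -0.22 -1.0; -0.71 -0.33 0.06 0.0 0.0 -0.22 -1.0; -0.7 -0.35 0.05 0.0 0.0 -0.22 -1.0;
```

Request:
{"op": "jog_arm", "data": {
  "plan": "-0.6 0.5 0.05 0 0 -0.22 -1;-0.6 0.5 0.05 0 0 -0.22 -1;-0.6 0.5 0.05 0 0 -0.22 -1;-0.65 0.45 0.05 0 0 -0.22 -1;-0.65 0.45 0.05 0 0 -0.22 -1;-0.65 0.45 0.05 0 0 -0.22 -1;-0.7 0.4 0.05 0 0 -0.22 -1;-0.7 0.4 0.05 0 0 -0.22 -1;-0.7 0.35 0.05 0 0 -0.22 -1;-0.7 0.35 0.05 0 0 -0.22 -1"
}}

```text
time_s: 1.1
tcp_pos: [0.2799, -0.4324, 0.2096]
ee_rot: [[-0.83, -0.557, -0.001], [-0.557, 0.83, 0.001], [0.0, 0.001, -1.0]]
wrist_force: [0.2, 0.9, 0.2]
gripper_width: 0.999
gripper_force: 0.0
```

Request:
{"op": "jog_arm", "data": {
  "plan": "-0.7 0.3 0.05 0 0 -0.22 -1;-0.7 0.3 0.05 0 0 -0.22 -1;-0.75 0.3 0.05 0 0 -0.22 -1;-0.75 0.25 0.05 0 0 -0.22 -1;-0.75 0.25 0.05 0 0 -0.22 -1;-0.75 0.2 0.05 0 0 -0.22 -1;-0.75 0.2 0.05 0 0 -0.22 -1;-0.75 0.15 0.05 0 0 -0.22 -1;-0.8 0.15 0.05 0 0 -0.22 -1;-0.8 0.1 0.05 0 0 -0.22 -1"
}}

```text
time_s: 2.1
tcp_pos: [0.3834, -0.2658, 0.1972]
ee_rot: [[-0.623, -0.782, -0.001], [-0.782, 0.623, 0.0], [0.0, 0.001, -1.0]]
wrist_force: [0.2, 0.4, -1.1]
gripper_width: 0.999
gripper_force: 0.0
```

Request:
{"op": "jog_arm", "data": {
  "plan": "-0.8 0.1 0.05 0 0 -0.22 -1;-0.8 0.05 0.05 0 0 -0.22 -1;-0.8 0.05 0.05 0 0 -0.22 -1;-0.8 0 0.05 0 0 -0.22 -1;-0.8 0 0.05 0 0 -0.22 -1;-0.8 -0.05 0.05 0 0 -0.22 -1;-0.8 -0.05 0.05 0 0 -0.22 -1;-0.8 -0.1 0.05 0 0 -0.22 -1;-0.8 -0.1 0.05 0 0 -0.22 -1;-0.8 -0.15 0.05 0 0 -0.22 -1"
}}

```text
time_s: 3.1
tcp_pos: [0.4912, -0.0964, 0.1846]
ee_rot: [[-0.357, -0.934, -0.001], [-0.934, 0.357, 0.0], [0.0, 0.001, -1.0]]
wrist_force: [-0.6, -0.0, 0.1]
gripper_width: 1.003
gripper_force: 0.0
```

```bash
python3 p.py 0.591 0.0684 0.17 175.3 10 -1
```

```text
now [ 0.4912 -0.0964  0.1846] 159.07
-0.76 -0.14 0.06 0.0 0.0 -0.2 -1.0; -0.75 -0.16 0.06 0.0 0.0 -0.2 -1.0; -0.75 -0.18 0.06 0.0 0.0 -0.2 -1.0; -0.74 -0.2 0.06 0.0 0.0 -0.2 -1.0; -0.74 -0.22 0.06 0.0 0.0 -0.2 -1.0; -0.73 -0.24 0.06 0.0 0.0 -0.2 -1.0; -0.73 -0.26 0.06 0.0 0.0 -0.2 -1.0; -0.72 -0.28 0.06 0.0 0.0 -0.2 -1.0; -0.71 -0.3 0.05 0.0 0.0 -0.2 -1.0; -0.7 -0.33 0.06 0.0 0.0 -0.2 -1.0;
```

Request:
{"op": "jog_arm", "data": {
  "plan": "-0.76 -0.14 0.06 0 0 -0.2 -1;-0.75 -0.16 0.06 0 0 -0.2 -1;-0.75 -0.18 0.06 0 0 -0.2 -1;-0.74 -0.2 0.06 0 0 -0.2 -1;-0.74 -0.22 0.06 0 0 -0.2 -1;-0.73 -0.24 0.06 0 0 -0.2 -1;-0.73 -0.26 0.06 0 0 -0.2 -1;-0.72 -0.28 0.06 0 0 -0.2 -1;-0.71 -0.3 0.05 0 0 -0.2 -1;-0.7 -0.33 0.06 0 0 -0.2 -1"
}}

```text
time_s: 4.1
tcp_pos: [0.5921, 0.069, 0.1702]
ee_rot: [[-0.085, -0.996, 0.0], [-0.996, 0.085, -0.0], [0.0, -0.0, -1.0]]
wrist_force: [0.1, 0.2, -0.1]
gripper_width: 1.002
gripper_force: 0.0
```

```bash
python3 p.py 0.591 0.0684 0.05 175.3 8 -1; python3 - <<'E'
from h import *
im,d,c=grab("wrist");save(im,"w1.png");T=np.array(c["extrinsics"]);print(T.round(3))
# project predicted tin top centre
R=T[:3,:3];K=np.array(c["mtx"])
p=R.T@(np.array([.591,.0684,.093])-T[:3,3]);print(K[0,0]*p[0]/-p[2]+K[0,2],-K[1,1]*p[1]/-p[2]+K[1,2])
E
```

```text
now [0.5921 0.069  0.1702] 175.14
0.0 0.01 0.6 0.0 0.0 -0.0 -1.0; 0.0 0.0 0.6 0.0 0.0 -0.0 -1.0; 0.0 0.01 0.6 0.0 0.0 -0.0 -1.0; 0.01 0.0 0.6 0.0 0.0 -0.0 -1.0; 0.0 0.01 0.6 0.0 0.0 -0.0 -1.0; 0.01 0.0 0.6 0.0 0.0 -0.0 -1.0; 0.0 0.01 0.6 0.0 0.0 -0.0 -1.0; 0.01 0.0 0.61 0.0 0.0 -0.0 -1.0; [[-0.996 -0.081 -0.026  0.585]
 [ 0.085 -0.949 -0.304 -0.015]
 [ 0.    -0.305  0.952  0.331]
 [ 0.     0.     0.     1.   ]]
256.82081209749316 200.41524192386493
```

View pics/w1.png

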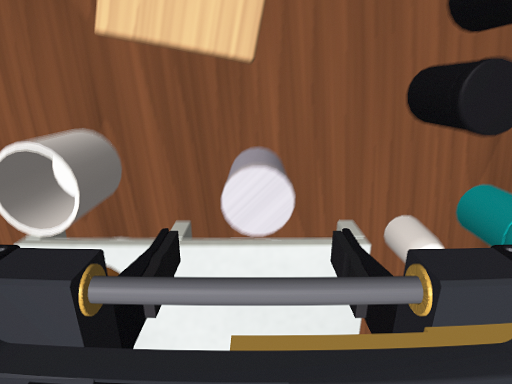

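The wrist view shows the tin's lid centred at (258,200), against a prediction of (257,200), with the fingers on either side. Descending and gripping.

Request:
{"op": "jog_arm", "data": {
  "plan": "0 0 0.6 0 0 0 -1;0 0 0.6 0 0 0 -1;0 0 0.6 0 0 0 -1;0 0.02 0.6 0 0 0 -1;0 0.02 0.6 0 0 0 -1;0.02 0 0.6 0 0 0 -1;0 0 0.6 0 0 0 -1;0 0 0.6 0 0 0 -1;0 0 0 0 0 0 -1;0 0 0 0 0 0 1"
}}

```text
time_s: 5.15
tcp_pos: [0.5906, 0.0674, 0.0503]
ee_rot: [[-0.086, -0.996, -0.0], [-0.996, 0.086, -0.0], [0.0, 0.0, -1.0]]
wrist_force: [0.1, -0.4, 0.2]
gripper_width: 0.968
gripper_force: 0.0
```

Request:
{"op": "jog_arm", "data": {
  "plan": "0 0 0 0 0 0 1;0 0 0 0 0 0 1;0 0 0 0 0 0 1;0 0 0 0 0 0 1;0 0 0 0 0 0 1;0 0 0 0 0 0 1;0 0 0 0 0 0 1;0 0 0 0 0 0 1;0 0 -0.1 0 0 0 1;0 0 -0.2 0 0 0 1"
}}

```text
time_s: 6.15
tcp_pos: [0.5893, 0.0669, 0.0567]
ee_rot: [[-0.088, -0.996, -0.002], [-0.996, 0.088, -0.0], [0.001, 0.002, -1.0]]
wrist_force: [0.3, 0.3, -2.9]
gripper_width: 0.676
gripper_force: 30.0
```

Request:
{"op": "jog_arm", "data": {
  "plan": "0 0 -0.4 0 0 0 1;0 0 -0.5 0 0 0 1;0 0 -0.5 0 0 0 1;0 0 -0.5 0 0 0 1;0 0 -0.5 0 0 0 1;0 0 -0.5 0 0 0 1;0 0 -0.5 0 0 0 1;0 0 -0.2 0 0 0 1;0 0 0 0 0 0 1;0 0 0 0 0 0 1"
}}

```text
time_s: 7.15
tcp_pos: [0.5898, 0.0671, 0.1474]
ee_rot: [[-0.087, -0.996, -0.001], [-0.996, 0.087, -0.0], [0.0, 0.001, -1.0]]
wrist_force: [0.2, 0.5, -3.3]
gripper_width: 0.678
gripper_force: 30.0
```

```bash
python3 - <<'E'
from h import *
t=np.radians(-4.7);o=np.array([.5876,.124]);print(o+np.array([np.cos(t),np.sin(t)])*-.02+.085*np.array([-np.sin(t),np.cos(t)]))
E
python3 p.py 0.5746 0.2104 0.145 175.3 10 1
```

```text
[0.57463203 0.21035295]
now [0.5898 0.0671 0.1474] 174.99
-0.57 0.11 0.01 0.0 0.0 -0.0 1.0; -0.57 0.11 0.01 0.0 0.0 -0.0 1.0; -0.56 0.11 0.01 0.0 0.0 -0.0 1.0; -0.57 0.11 0.01 0.0 0.0 -0.0 1.0; -0.56 0.11 0.01 0.0 0.0 -0.0 1.0; -0.57 0.11 0.01 0.0 0.0 -0.0 1.0; -0.56 0.11 0.01 0.0 0.0 -0.0 1.0; -0.57 0.11 0.01 0.0 0.0 -0.0 1.0; -0.56 0.11 0.01 0.0 0.0 -0.0 1.0; -0.57 0.12 0.0 0.0 0.0 -0.0 1.0;
```

Request:
{"op": "jog_arm", "data": {
  "plan": "-0.3 0.06 0 0 0 0 1;-0.6 0.1 0 0 0 0 1;-0.6 0.1 0 0 0 0 1;-0.7 0.14 0 0 0 0 1;-0.7 0.14 0 0 0 0 1;-0.7 0.14 0 0 0 0 1;-0.7 0.14 0 0 0 0 1;-0.6 0.12 0 0 0 0 1;-0.5 0.1 0 0 0 0 1;-0.2 0.04 0 0 0 0 1"
}}

```text
time_s: 8.15
tcp_pos: [0.5754, 0.2105, 0.1478]
ee_rot: [[-0.086, -0.996, 0.0], [-0.996, 0.086, 0.0], [-0.0, -0.0, -1.0]]
wrist_force: [-0.7, -0.2, -3.4]
gripper_width: 0.674
gripper_force: 30.0
```

Request:
{"op": "jog_arm", "data": {
  "plan": "0 0 0.1 0 0 0 1;0 0 0.2 0 0 0 1;0 0 0.2 0 0 0 1;0 0 0.2 0 0 0 1;0 0 0.2 0 0 0 1;0 0 0.1 0 0 0 1;0 0 0.1 0 0 0 1;0 0 0.1 0 0 0 1;0 0 0 0 0 0 1;0 0 0 0 0 0 1"
}}

```text
time_s: 9.15
tcp_pos: [0.5756, 0.209, 0.1179]
ee_rot: [[-0.087, -0.996, 0.0], [-0.996, 0.087, 0.0], [-0.0, -0.0, -1.0]]
wrist_force: [0.7, -0.2, -1.6]
gripper_width: 0.675
gripper_force: 30.0
```

Going down in 1 mm steps until contact.

Request:
{"op": "jog_arm", "data": {
  "plan": "0 0 0.04 0 0 0 1;0 0 0.04 0 0 0 1;0 0 0.04 0 0 0 1;0 0 0 0 0 0 1;0 0 0 0 0 0 1;0 0 0 0 0 0 1;0 0 0 0 0 0 1;0 0 0 0 0 0 1;0 0 0 0 0 0 1;0 0 0 0 0 0 1"
}}

```text
time_s: 10.15
tcp_pos: [0.5755, 0.209, 0.1148]
ee_rot: [[-0.087, -0.996, 0.0], [-0.996, 0.087, 0.0], [-0.0, -0.0, -1.0]]
wrist_force: [0.3, 0.6, -2.6]
gripper_width: 0.673
gripper_force: 30.0
```

Request:
{"op": "jog_arm", "data": {
  "plan": "0 0 0.04 0 0 0 1;0 0 0 0 0 0 1;0 0 0.04 0 0 0 1;0 0 0 0 0 0 1;0 0 0 0 0 0 1;0 0 0 0 0 0 1;0 0 0 0 0 0 1;0 0 0 0 0 0 1;0 0 0 0 0 0 1;0 0 0 0 0 0 1"
}}

```text
time_s: 11.15
tcp_pos: [0.5757, 0.2091, 0.1139]
ee_rot: [[-0.087, -0.996, 0.001], [-0.996, 0.087, 0.0], [-0.0, -0.001, -1.0]]
wrist_force: [-2.9, -0.1, 5.1]
gripper_width: 0.673
gripper_force: 30.0
```

Contact is felt: the vertical wrist force rose from about -3 to +5 N. Opening and rising.

Request:
{"op": "jog_arm", "data": {
  "plan": "0 0 0 0 0 0 0;0 0 0 0 0 0 -1;0 0 0 0 0 0 -1;0 0 0 0 0 0 -1;0 0 0 0 0 0 -1;0 0 0 0 0 0 -1;0 0 -0.2 0 0 0 -1;0 0 -0.5 0 0 0 -1;0 0 -0.8 0 0 0 -1;0 0 -0.9 0 0 0 -1"
}}

```text
time_s: 12.15
tcp_pos: [0.5755, 0.2089, 0.1741]
ee_rot: [[-0.087, -0.996, -0.0], [-0.996, 0.087, -0.0], [0.0, 0.0, -1.0]]
wrist_force: [0.5, 0.9, 0.7]
gripper_width: 1.003
gripper_force: 0.0
```

```bash
python3 - <<'E'
from h import *
s=r.sense();print(s["tcp_pos"],s["gripper_width"])
t=np.radians(-4.7);A=np.array([[np.cos(t),-np.sin(t)],[np.sin(t),np.cos(t)]]);o=np.array([.5876,.124])
b=np.radians(73.74);yb=np.array([np.cos(b),np.sin(b)]);xb=np.array([yb[1],-yb[0]]);c=np.array([.6225,-.1795])
# fingers along board y, on +x side, 75+12+30 out, approx at board y=+5mm
for out in(.125,.0): print("side",out,c+xb*out)
E
```

```text
[0.57550374 0.20891238 0.17407059] 1.002578364068354
side 0.125 [ 0.74250013 -0.21449957]
side 0.0 [ 0.6225 -0.1795]
```

```bash
python3 p.py 0.7425 -0.2145 0.20 253.74 20 -1 .5755 .209 .199 175
```

```text
0.81 -0.41 -0.0 0.0 0.0 -0.49 -1.0; 0.84 -0.35 -0.0 0.0 0.0 -0.49 -1.0; 0.86 -0.29 -0.0 0.0 0.0 -0.49 -1.0; 0.88 -0.23 -0.0 0.0 0.0 -0.49 -1.0; 0.89 -0.17 -0.0 0.0 0.0 -0.49 -1.0; 0.9 -0.11 -0.0 0.0 0.0 -0.49 -1.0; 0.91 -0.05 -0.0 0.0 0.0 -0.49 -1.0; 0.91 0.02 -0.0 0.0 0.0 -0.49 -1.0; 0.91 0.08 -0.0 0.0 0.0 -0.49 -1.0; 0.9 0.14 -0.0 0.0 0.0 -0.49 -1.0;
0.89 0.2 -0.0 0.0 0.0 -0.49 -1.0; 0.87 0.26 -0.0 0.0 0.0 -0.49 -1.0; 0.85 0.32 -0.01 0.0 0.0 -0.49 -1.0; 0.83 0.38 -0.0 0.0 0.0 -0.49 -1.0; 0.8 0.43 -0.01 0.0 0.0 -0.49 -1.0; 0.77 0.49 -0.0 0.0 0.0 -0.49 -1.0; 0.74 0.54 -0.01 0.0 0.0 -0.49 -1.0; 0.7 0.59 -0.0 0.0 0.0 -0.49 -1.0; 0.66 0.63 -0.01 0.0 0.0 -0.49 -1.0; 0.61 0.67 -0.0 0.0 0.0 -0.49 -1.0;
```

Request:
{"op": "jog_arm", "data": {
  "plan": "0 0 -1 0 0 0 -1;0.81 -0.41 0 0 0 -0.49 -1;0.84 -0.35 0 0 0 -0.49 -1;0.86 -0.29 0 0 0 -0.49 -1;0.88 -0.23 0 0 0 -0.49 -1;0.89 -0.17 0 0 0 -0.49 -1;0.9 -0.11 0 0 0 -0.49 -1;0.91 -0.05 0 0 0 -0.49 -1;0.91 0.02 0 0 0 -0.49 -1;0.91 0.08 0 0 0 -0.49 -1"
}}

```text
time_s: 13.15
tcp_pos: [0.6511, 0.0178, 0.1992]
ee_rot: [[0.507, -0.862, 0.002], [-0.862, -0.507, 0.0], [0.001, -0.001, -1.0]]
wrist_force: [0.6, -0.4, -1.2]
gripper_width: 1.001
gripper_force: 0.0
```

Request:
{"op": "jog_arm", "data": {
  "plan": "0.9 0.14 0 0 0 -0.49 -1;0.89 0.2 0 0 0 -0.49 -1;0.87 0.26 0 0 0 -0.49 -1;0.85 0.32 0 0 0 -0.49 -1;0.83 0.38 0 0 0 -0.49 -1;0.8 0.43 0 0 0 -0.49 -1;0.77 0.49 0 0 0 -0.49 -1;0.74 0.54 0 0 0 -0.49 -1;0.7 0.59 0 0 0 -0.49 -1;0.66 0.63 0 0 0 -0.49 -1"
}}

```text
time_s: 14.15
tcp_pos: [0.7346, -0.1944, 0.1992]
ee_rot: [[0.938, -0.348, 0.001], [-0.348, -0.938, -0.0], [0.001, -0.0, -1.0]]
wrist_force: [0.1, 0.7, 0.5]
gripper_width: 0.999
gripper_force: 0.0
```

```bash
python3 p.py 0.7425 -0.2145 0.03 253.74 10 -1; python3 - <<'E'
from h import *
for n,uvb,uvt in(("top",(311,180),(195,196)),("scene",(188,220),None)):
    im,d,c=grab(n);M=masks(im);b=toplane(contour(M["board"],uvb),c,.02).astype(np.float32);print("board",cv2.minAreaRect(b));save(im,n+"2.png")
E
```

```text
now [ 0.7346 -0.1944  0.1992] -110.35
0.06 0.06 0.68 0.0 0.0 -0.05 -1.0; 0.06 0.07 0.68 0.0 0.0 -0.05 -1.0; 0.06 0.07 0.68 0.0 0.0 -0.05 -1.0; 0.06 0.06 0.68 0.0 0.0 -0.05 -1.0; 0.05 0.07 0.67 0.0 0.0 -0.05 -1.0; 0.05 0.07 0.68 0.0 0.0 -0.05 -1.0; 0.05 0.06 0.67 0.0 0.0 -0.05 -1.0; 0.06 0.07 0.68 0.0 0.0 -0.05 -1.0; 0.05 0.07 0.67 0.0 0.0 -0.05 -1.0; 0.06 0.06 0.68 0.0 0.0 -0.05 -1.0;
board ((0.6195507049560547, -0.18530702590942383), (0.2259618192911148, 0.14720529317855835), 73.94530487060547)
board ((0.6260624527931213, -0.1795869916677475), (0.2395624965429306, 0.15256832540035248), 73.82786560058594)
```

View pics/scene2.png

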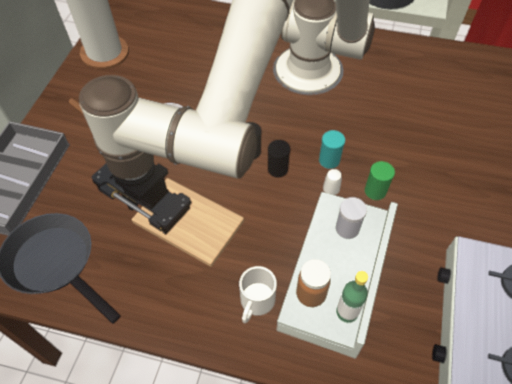

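The tin stands upright on the shelf at (350,215), and the board hasn't moved. The pan handle's tip is about 8 cm clear of the gripper. Lowering beside the board.

Request:
{"op": "jog_arm", "data": {
  "plan": "0.06 0.06 0.8 0 0 -0.05 -1;0.06 0.07 0.8 0 0 -0.05 -1;0.06 0.07 0.8 0 0 -0.05 -1;0.06 0.07 0.8 0 0 -0.05 -1;0.06 0.07 0.8 0 0 -0.05 -1;0.06 0.07 0.8 0 0 -0.05 -1;0.06 0.07 0.8 0 0 -0.05 -1;0.06 0.07 0.8 0 0 -0.05 -1;0.05 0.06 0.7 0 0 -0.05 -1;0.05 0.06 0.4 0 0 -0.05 -1"
}}

```text
time_s: 15.25
tcp_pos: [0.7419, -0.2134, 0.0089]
ee_rot: [[0.959, -0.284, -0.002], [-0.284, -0.959, 0.0], [-0.002, 0.0, -1.0]]
wrist_force: [-0.0, 0.4, -0.4]
gripper_width: 0.999
gripper_force: 0.0
```

```bash
python3 - <<'E'
from h import *
s=r.sense();print(s["tcp_pos"])
o=np.array([.5876,.124]);y0=-.28
for k,(yaw,lat) in enumerate(((-16.2,.060),(-4.7,0.0))):
    t=np.radians(yaw);xb=np.array([np.cos(t),np.sin(t)])
    ts=np.radians(-4.7);c=o+lat*np.array([np.cos(ts),np.sin(ts)])-.3*np.array([-np.sin(ts),np.cos(ts)])
    print(c,"contact TCP",c+xb*.0845)
E
```

```text
[ 0.74187888 -0.21344128  0.00894238]
[ 0.62281669 -0.17990753] contact TCP [ 0.70396151 -0.20348228]
[ 0.56301845 -0.17499122] contact TCP [ 0.64723431 -0.18191502]
```

```bash
python3 p.py 0.6472 -0.1819 0.0085 265.3 15 -1 .704 -.2022 .0089 253.5
```

```text
-0.16 -0.01 0.0 0.0 0.0 -0.1 -1.0; -0.16 -0.01 0.0 0.0 0.0 -0.1 -1.0; -0.16 -0.01 0.0 0.0 0.0 -0.1 -1.0; -0.16 -0.02 0.0 0.0 0.0 -0.1 -1.0; -0.16 -0.02 0.0 0.0 0.0 -0.1 -1.0; -0.16 -0.02 0.0 0.0 0.0 -0.1 -1.0; -0.16 -0.02 0.0 0.0 0.0 -0.1 -1.0; -0.16 -0.02 0.0 0.0 0.0 -0.1 -1.0; -0.16 -0.03 0.0 0.0 0.0 -0.1 -1.0; -0.16 -0.03 0.0 0.0 0.0 -0.1 -1.0;
-0.16 -0.03 0.0 0.0 0.0 -0.1 -1.0; -0.16 -0.03 0.0 0.0 0.0 -0.1 -1.0; -0.15 -0.04 0.01 0.0 0.0 -0.1 -1.0; -0.16 -0.04 0.0 0.0 0.0 -0.1 -1.0; -0.15 -0.04 0.01 0.0 0.0 -0.1 -1.0;
```

Request:
{"op": "jog_arm", "data": {
  "plan": "-0.4 0 0 0 0 0 -1;-0.4 0 0 0 0 0 -1;-0.4 0 0 0 0 0 -1;-0.3 0 0 0 0 0 -1;-0.1 0 0 0 0 0 -1;-0.16 -0.01 0 0 0 -0.1 -1;-0.16 -0.01 0 0 0 -0.1 -1;-0.16 -0.01 0 0 0 -0.1 -1;-0.16 -0.02 0 0 0 -0.1 -1;-0.16 -0.02 0 0 0 -0.1 -1"
}}

```text
time_s: 16.25
tcp_pos: [0.6861, -0.1957, 0.0111]
ee_rot: [[0.977, -0.215, 0.003], [-0.215, -0.977, -0.0], [0.003, -0.0, -1.0]]
wrist_force: [4.0, -0.4, 2.0]
gripper_width: 1.0
gripper_force: 2.0
```

Request:
{"op": "jog_arm", "data": {
  "plan": "-0.16 -0.02 0 0 0 -0.1 -1;-0.16 -0.02 0 0 0 -0.1 -1;-0.16 -0.02 0 0 0 -0.1 -1;-0.16 -0.03 0 0 0 -0.1 -1;-0.16 -0.03 0 0 0 -0.1 -1;-0.16 -0.03 0 0 0 -0.1 -1;-0.16 -0.03 0 0 0 -0.1 -1;-0.16 -0.04 0 0 0 -0.1 -1;-0.16 -0.04 0 0 0 -0.1 -1;-0.15 -0.04 0 0 0 -0.1 -1"
}}

```text
time_s: 17.25
tcp_pos: [0.6468, -0.182, 0.0104]
ee_rot: [[0.997, -0.078, 0.0], [-0.078, -0.997, -0.0], [0.0, 0.0, -1.0]]
wrist_force: [4.0, -0.4, 3.7]
gripper_width: 0.993
gripper_force: 2.3
```

```bash
cat > b.py <<'E'
from h import *
ts=np.radians(-4.7);A=np.c_[[np.cos(ts),np.sin(ts)],[-np.sin(ts),np.cos(ts)]];o=np.array([.5876,.124])
s=r.sense();R=s["ee_rot"];print("tcp",s["tcp_pos"].round(4),"th",np.degrees(np.arctan2(R[1,1],R[0,1])).round(2),"shelf",((s["tcp_pos"][:2]-o)@A).round(4))
for n in("top","scene"):
    im,d,c=grab(n);m=masks(im)["board"];k,l,st,ce=cv2.connectedComponentsWithStats(m.astype(np.uint8))
    i=1+st[1:,4].argmax();q=toplane(np.argwhere(l==i)[:,::-1],c,.02);b=cv2.minAreaRect(q.astype(np.float32))
    print(n,st[i],b,"shelf fr",(np.array(b[0])-o)@A);np.savez(n+"3",im=im);save(im,n+"3.png")
E
python3 b.py
```

```text
tcp [ 0.6468 -0.182   0.0104] th -94.45 shelf [ 0.0841 -0.3001]
top [ 278  182   70   49 2855] ((0.5596609115600586, -0.18142423033714294), (0.22576119005680084, 0.14670558273792267), 85.47215270996094) shelf fr [-0.00281913 -0.30668649]
scene [ 195  180   53   58 1342] ((0.5788751840591431, -0.1302601844072342), (0.14671243727207184, 0.13393765687942505), 86.1206283569336) shelf fr [ 0.01213822 -0.2541201 ]
```

View pics/scene3.png

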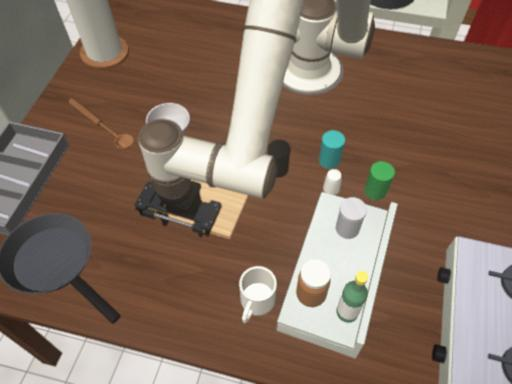

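The board is now lined up with the shelf, at (225,205). Backing off, rising and going round to its rear end.

```bash
python3 p.py 0.5483 -0.3544 0.083 175.3 15 -1 .6588 -.183 .085 265.5
```

```text
-0.26 0.48 0.01 0.0 0.0 0.75 -1.0; -0.21 0.5 0.01 0.0 0.0 0.75 -1.0; -0.15 0.52 0.0 0.0 0.0 0.75 -1.0; -0.1 0.54 0.01 0.0 0.0 0.75 -1.0; -0.04 0.54 0.0 0.0 0.0 0.75 -1.0; 0.02 0.54 0.01 0.0 0.0 0.75 -1.0; 0.07 0.54 0.0 0.0 0.0 0.75 -1.0; 0.13 0.53 0.01 0.0 0.0 0.75 -1.0; 0.18 0.51 0.0 0.0 0.0 0.75 -1.0; 0.24 0.49 0.01 0.0 0.0 0.75 -1.0;
0.29 0.46 0.0 0.0 0.0 0.75 -1.0; 0.33 0.43 0.01 0.0 0.0 0.75 -1.0; 0.38 0.39 0.0 0.0 0.0 0.75 -1.0; 0.41 0.36 0.01 0.0 0.0 0.75 -1.0; 0.45 0.31 -0.0 0.0 0.0 0.75 -1.0;
```

Request:
{"op": "jog_arm", "data": {
  "plan": "0.48 0 0 0 0 0 -1;0 0 -1 0 0 0 -1;0 0 -1 0 0 0 -1;0 0 -1 0 0 0 -1;-0.26 0.48 0 0 0 0.75 -1;-0.21 0.5 0 0 0 0.75 -1;-0.15 0.52 0 0 0 0.75 -1;-0.1 0.54 0 0 0 0.75 -1;-0.04 0.54 0 0 0 0.75 -1;0.02 0.54 0 0 0 0.75 -1"
}}

```text
time_s: 18.35
tcp_pos: [0.6104, -0.2512, 0.0826]
ee_rot: [[0.757, -0.654, -0.01], [-0.654, -0.757, 0.003], [-0.009, 0.005, -1.0]]
wrist_force: [-0.9, -0.6, 0.0]
gripper_width: 0.999
gripper_force: 0.0
```

Request:
{"op": "jog_arm", "data": {
  "plan": "0.07 0.54 0 0 0 0.75 -1;0.13 0.53 0 0 0 0.75 -1;0.18 0.51 0 0 0 0.75 -1;0.24 0.49 0 0 0 0.75 -1;0.29 0.46 0 0 0 0.75 -1;0.33 0.43 0 0 0 0.75 -1;0.38 0.39 0 0 0 0.75 -1;0.41 0.36 0 0 0 0.75 -1;0.45 0.31 0 0 0 0.75 -1;0 0 0 0 0 0 -1"
}}

```text
time_s: 19.35
tcp_pos: [0.5441, -0.3542, 0.0828]
ee_rot: [[-0.081, -0.997, -0.008], [-0.997, 0.081, 0.004], [-0.003, 0.009, -1.0]]
wrist_force: [0.2, -0.1, 0.4]
gripper_width: 1.001
gripper_force: 0.0
```

```bash
python3 b.py; python3 p.py 0.5483 -0.3544 0.0095 175.3 10 -1
```

```text
tcp [ 0.5441 -0.3542  0.0828] th 175.33 shelf [-0.0042 -0.4802]
top [ 273  182   46   47 1784] ((0.562873363494873, -0.12750163674354553), (0.1417592465877533, 0.14863832294940948), 85.44673919677734) shelf fr [-0.00403582 -0.252682  ]
scene [ 143  165  107   73 4683] ((0.5647348761558533, -0.17626136541366577), (0.23991909623146057, 0.15452399849891663), 85.66116333007812) shelf fr [ 0.00181473 -0.30112524]
now [ 0.5463 -0.3536  0.0837] 175.55
0.0 -0.01 0.3 0.0 0.0 0.0 -1.0; 0.0 -0.01 0.3 0.0 0.0 0.0 -1.0; 0.0 -0.01 0.3 0.0 0.0 0.0 -1.0; 0.0 -0.01 0.3 0.0 0.0 0.0 -1.0; 0.0 -0.01 0.29 0.0 0.0 0.0 -1.0; 0.0 -0.01 0.3 0.0 0.0 0.0 -1.0; 0.01 -0.01 0.29 0.0 0.0 0.0 -1.0; 0.0 -0.0 0.3 0.0 0.0 0.0 -1.0; 0.01 -0.01 0.29 0.0 0.0 0.0 -1.0; 0.0 -0.0 0.3 0.0 0.0 0.0 -1.0;
```

View pics/scene3.png

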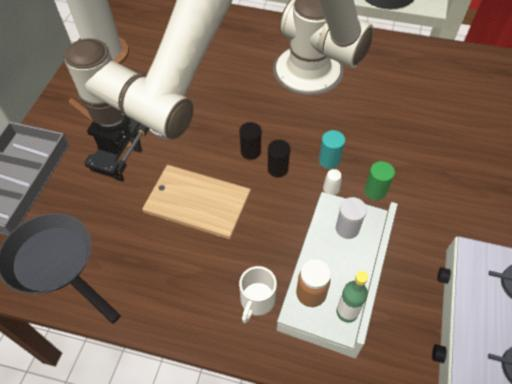

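The whole board is visible at (196,200), square to the bay and centred on it. Lowering behind it, then pushing straight.

Request:
{"op": "jog_arm", "data": {
  "plan": "0 -0.01 0.5 0 0 0 -1;0 -0.01 0.5 0 0 0 -1;0 -0.01 0.5 0 0 0 -1;0 -0.01 0.5 0 0 0 -1;0 -0.01 0.5 0 0 0 -1;0 -0.01 0.3 0 0 0 -1;0 0 0.15 0 0 0.02 -1;0 0 0 0 0 0 -1;-0.3 0 0 0 0 0 -1;-0.5 0 0 0 0 0 -1"
}}

```text
time_s: 20.45
tcp_pos: [0.5519, -0.3346, 0.0122]
ee_rot: [[-0.083, -0.997, 0.001], [-0.997, 0.083, -0.001], [0.0, -0.001, -1.0]]
wrist_force: [-0.1, 1.0, 0.2]
gripper_width: 1.002
gripper_force: 0.0
```

```bash
python3 - <<'E'
from h import *
s=r.sense();R=s["ee_rot"];ts=np.radians(-4.7);A=np.c_[[np.cos(ts),np.sin(ts)],[-np.sin(ts),np.cos(ts)]]
print(s["tcp_pos"],(s["tcp_pos"][:2]-[.5876,.124])@A,R.round(4))
E
python3 p.py .5742 -.0395 .0095 175.3 25 -1|tail -3
```

```text
[ 0.55186632 -0.33459121  0.01218121] [ 0.00196276 -0.45997711] [[-8.260e-02 -9.966e-01  1.400e-03]
 [-9.966e-01  8.260e-02 -5.000e-04]
 [ 4.000e-04 -1.400e-03 -1.000e+00]]
-0.47 0.0 0.0 0.0 0.0 -0.0 -1.0; -0.47 0.0 0.0 0.0 0.0 -0.0 -1.0; -0.47 0.0 0.0 0.0 0.0 -0.0 -1.0; -0.47 0.0 0.0 0.0 0.0 -0.0 -1.0; -0.47 0.0 0.01 0.0 0.0 -0.0 -1.0; -0.47 0.0 0.0 0.0 0.0 -0.0 -1.0; -0.47 0.0 0.01 0.0 0.0 -0.0 -1.0; -0.47 0.0 0.0 0.0 0.0 -0.0 -1.0; -0.48 0.0 0.01 0.0 0.0 -0.0 -1.0; -0.47 0.01 0.0 0.0 0.0 -0.0 -1.0;
-0.48 0.0 0.01 0.0 0.0 -0.0 -1.0; -0.47 0.01 0.0 0.0 0.0 -0.0 -1.0; -0.48 0.0 0.01 0.0 0.0 -0.0 -1.0; -0.47 0.01 0.0 0.0 0.0 -0.0 -1.0; -0.48 0.0 0.01 0.0 0.0 -0.0 -1.0; -0.47 0.01 0.0 0.0 0.0 -0.0 -1.0; -0.48 0.0 0.01 0.0 0.0 -0.0 -1.0; -0.47 0.01 0.0 0.0 0.0 -0.0 -1.0; -0.48 0.0 0.01 0.0 0.0 -0.0 -1.0; -0.47 0.01 0.0 0.0 0.0 -0.0 -1.0;
-0.48 0.0 0.01 0.0 0.0 -0.0 -1.0; -0.47 0.01 0.0 0.0 0.0 -0.0 -1.0; -0.48 0.0 0.01 0.0 0.0 -0.0 -1.0; -0.47 0.01 0.0 0.0 0.0 -0.0 -1.0; -0.48 0.0 0.01 0.0 0.0 -0.0 -1.0;
```

Request:
{"op": "jog_arm", "data": {
  "plan": "-0.3 0 0.05 0 0 0 -1;-0.3 0 0.05 0 0 0 -1;-0.4 0 0 0 0 0 -1;-0.4 0 0 0 0 0 -1;-0.4 0 0 0 0 0 -1;-0.4 0 0 0 0 0 -1;-0.4 0 0 0 0 0 -1;-0.4 0 0 0 0 0 -1;-0.4 0 0 0 0 0 -1;-0.4 0 0 0 0 0 -1"
}}

```text
time_s: 21.45
tcp_pos: [0.5593, -0.2391, 0.0091]
ee_rot: [[-0.081, -0.997, 0.0], [-0.997, 0.081, -0.0], [0.0, -0.0, -1.0]]
wrist_force: [0.0, -3.0, 0.1]
gripper_width: 1.0
gripper_force: 1.6
```

Request:
{"op": "jog_arm", "data": {
  "plan": "-0.4 0 0 0 0 0 -1;-0.4 0 0 0 0 0 -1;-0.4 0 0 0 0 0 -1;-0.4 0 0 0 0 0 -1;-0.4 0 0 0 0 0 -1;-0.4 0 0 0 0 0 -1;-0.4 0 0 0 0 0 -1;-0.3 0 0 0 0 0 -1;-0.1 0 0 0 0 0 -1;0 0 0 0 0 0 -1"
}}

```text
time_s: 22.45
tcp_pos: [0.5658, -0.1593, 0.0089]
ee_rot: [[-0.081, -0.997, -0.0], [-0.997, 0.081, 0.001], [-0.001, 0.0, -1.0]]
wrist_force: [0.5, 0.7, -0.3]
gripper_width: 1.0
gripper_force: 0.0
```

```bash
python3 b.py
```

```text
tcp [ 0.5658 -0.1593  0.0089] th 175.34 shelf [ 0.0015 -0.2841]
top [269 204  28  25 579] ((0.530040979385376, -0.08559376001358032), (0.08645699918270111, 0.0770806297659874), 88.47557067871094) shelf fr [-0.04019167 -0.21360528]
scene [ 196  180  109   77 4963] ((0.5775644779205322, -0.02898569405078888), (0.2399967461824417, 0.15619739890098572), 85.10922241210938) shelf fr [ 0.00253364 -0.15329356]
```

View pics/scene3.png

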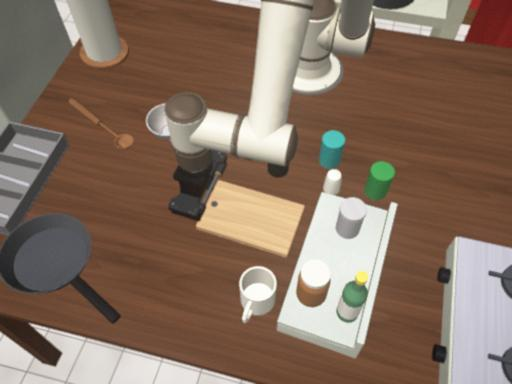

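The board, at (250,216), is square and centred, and its leading end is about 3 cm short of the mouth. Pushing it in.

Request:
{"op": "jog_arm", "data": {
  "plan": "-0.2 0 0 0 0 0 -1;-0.4 0 0 0 0 0 -1;-0.4 0 0 0 0 0 -1;-0.4 0 0 0 0 0 -1;-0.4 0 0 0 0 0 -1;-0.4 0 0 0 0 0 -1;-0.4 0 0 0 0 0 -1;-0.4 0 0 0 0 0 -1;-0.4 0 0 0 0 0 -1;-0.4 0 0 0 0 0 -1"
}}

```text
time_s: 23.55
tcp_pos: [0.5734, -0.0646, 0.009]
ee_rot: [[-0.082, -0.997, -0.0], [-0.997, 0.082, 0.0], [0.0, 0.0, -1.0]]
wrist_force: [0.2, -2.0, -1.1]
gripper_width: 1.0
gripper_force: 1.2
```

Request:
{"op": "jog_arm", "data": {
  "plan": "-0.4 0 0 0 0 0 -1;-0.4 0 0 0 0 0 -1;-0.4 0 0 0 0 0 -1;-0.4 0 0 0 0 0 -1;-0.4 0 0 0 0 0 -1;-0.4 0 0 0 0 0 -1;-0.4 0 0 0 0 0 -1;-0.3 0 0 0 0 0 -1;-0.2 0 0 0 0 0 -1;-0.1 0 0 0 0 0 -1"
}}

```text
time_s: 24.55
tcp_pos: [0.5806, 0.0197, 0.0091]
ee_rot: [[-0.081, -0.997, 0.0], [-0.997, 0.081, 0.0], [-0.0, -0.0, -1.0]]
wrist_force: [0.3, -2.6, -1.0]
gripper_width: 1.003
gripper_force: 1.3
```

```bash
python3 b.py
```

```text
tcp [0.5806 0.0197 0.0091] th 175.35 shelf [ 0.0015 -0.1045]
top [   0  153   25  102 1441] ((0.6015315651893616, 0.7730420827865601), (0.33924102783203125, 0.0780215933918953), 8.844195365905762) shelf fr [-0.03929682  0.64800114]
scene [ 264  200   52   61 1653] ((0.586004912853241, 0.07423338294029236), (0.08797112852334976, 0.1545746624469757), 85.26721954345703) shelf fr [ 0.00248808 -0.04972997]
```

Request:
{"op": "jog_arm", "data": {
  "plan": "-0.1 0 0 0 0 0 -1;-0.1 0 0 0 0 0 -1;-0.1 0 0 0 0 0 -1;-0.1 0 0 0 0 0 -1;-0.1 0 0 0 0 0 -1;-0.1 0 0 0 0 0 -1;-0.06 0 0 0 0 0 -1;-0.04 0 0 0 0 0 -1;0 0 0 0 0 0 -1;0 0 0 0 0 0 -1"
}}

```text
time_s: 25.65
tcp_pos: [0.582, 0.0368, 0.0091]
ee_rot: [[-0.081, -0.997, 0.0], [-0.997, 0.081, 0.0], [-0.0, -0.0, -1.0]]
wrist_force: [-0.1, -3.5, 2.9]
gripper_width: 1.002
gripper_force: 1.6
```

Request:
{"op": "jog_arm", "data": {
  "plan": "-0.04 0 0 0 0 0 -1;-0.04 0 0 0 0 0 -1;-0.04 0 0 0 0 0 -1;-0.04 0 0 0 0 0 -1;0 0 0 0 0 0 -1;0 0 0 0 0 0 -1;0 0 0 0 0 0 -1;0 0 0 0 0 0 -1;0 0 0 0 0 0 -1;0 0 0 0 0 0 -1"
}}

```text
time_s: 26.65
tcp_pos: [0.5819, 0.0378, 0.0091]
ee_rot: [[-0.082, -0.997, -0.002], [-0.997, 0.082, -0.003], [0.003, 0.001, -1.0]]
wrist_force: [1.7, -15.6, 2.2]
gripper_width: 1.003
gripper_force: 7.3
```

The wrist force rose to 16 N at the expected depth, so the board is against the back wall. Backing off and checking.

Request:
{"op": "jog_arm", "data": {
  "plan": "0.1 0 0 0 0 0 -1;0.4 0 0 0 0 0 -1;0.6 0 0 0 0 0 -1;0.6 0 0 0 0 0 -1;0.6 0 -0.3 0 0 0 -1;0.6 0 -0.6 0 0 0 -1;0.6 0 -0.8 0 0 0 -1;0.6 0 -0.8 0 0 0 -1;0.6 0 -0.8 0 0 0 -1;0 0 -0.5 0 0 0 -1"
}}

```text
time_s: 27.65
tcp_pos: [0.5729, -0.0786, 0.1062]
ee_rot: [[-0.084, -0.996, 0.003], [-0.996, 0.084, 0.0], [-0.0, -0.003, -1.0]]
wrist_force: [0.7, -0.3, 0.9]
gripper_width: 1.003
gripper_force: 0.0
```

```bash
python3 b.py; python3 - <<'E'
from h import *
im=np.load("scene3.npz")["im"];save(cv2.resize(im[150:350,220:420],None,fx=2.9,fy=2.9,interpolation=2),"c3.png")
E
```

```text
tcp [ 0.5729 -0.0786  0.1062] th 175.17 shelf [ 0.002  -0.2031]
top [   0  153   25  102 1355] ((0.5978389978408813, 0.7906008958816528), (0.3345082998275757, 0.07911855727434158), 2.5865697860717773) shelf fr [-0.04441572  0.66519834]
scene [ 271  201   45   60 1533] ((0.5864571332931519, 0.08265110850334167), (0.07127999514341354, 0.15500493347644806), 85.22002410888672) shelf fr [ 0.00224904 -0.0413035 ]
```

View pics/c3.png

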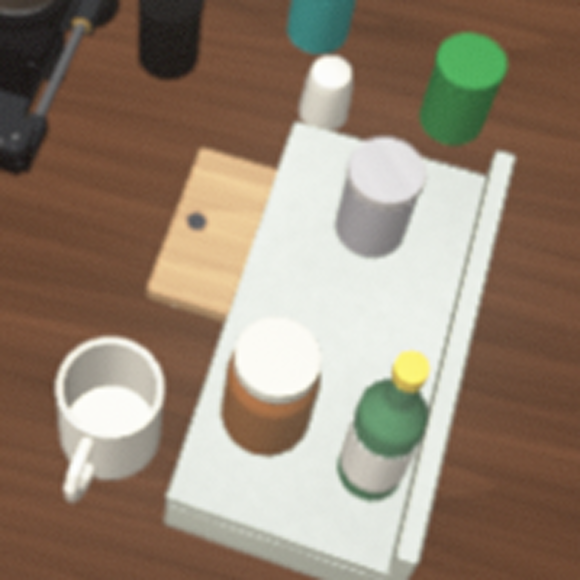

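The board, at crop (215,232), is home and square, with its rear edge about 77 mm out where 75 is expected. The tin stands upright on the shelf at (380,195), and the bystanders haven't moved.

```bash
python3 -c "
from station import r
print(r.finish_job())"
```

```text
the job is handed in; nothing more can be done
None
```

I handed the job in at about 28 s: the tin stands upright on the shelf, the board is home in its bay against the back wall, and the other kitchen things look unmoved; `finish_job()` returned no verdict.

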